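# Drive the stuck hinge pin out of a pan's handle lug

### The job

The broken handle of the aluminium pan is to be changed. Take the thin-nosed drift punch from the rubber mat, find by feel the bore that sits off-centre in the bush of the pan's hinge lug, on the side away from the robot, and with the punch's nose in it drive the stuck pin back towards the robot until it comes up against its stop, gently, without forcing or hammering the pan, lug or pin. Then lay the punch back down on the mat without dropping it, leaving the other things where they are.

Things in the scene. Friction and masses are not known exactly. Their poses are not given: they have to be found in the camera images.
- pan: Fixed aluminium pan, 220 mm across, 85 mm high, a steel hinge lug on its -y side. Origin on the bench under the middle of the lug; +x leaves the bore's mouth (away from the robot at yaw 0), +y to the pan, whose centre is at y = 160 mm. Lug: two cheeks 40 mm wide and high (z 45 to 85), x = 8 to 20 and -20 to -8 mm, handle knuckle between them, handle stub reaching y = -80 mm.
- lug_mouth (a point): Centre of the round bush (22 mm) in the flat rigid outer face of the +x cheek, at pan frame 20, 0, 65 mm; axes as the pan's. NOT the bore: the round 12 mm bore runs along the pan's x through the bush 4 mm off this point, in its upper half: at y = 4 cos A, z = 4 sin A mm from here, A anywhere from 0 to 180 degrees, not measured. The bush does not turn in use.
- pin (a joint): Travel (m) of the stuck steel pin, 11 mm thick, in the bore towards the pan's -x. At 0 its flat tail is 6 mm inside the mouth; it starts at 0 to 0.004. Hard stop at 0.026, tail clear of the knuckle. It stays where left. It resists with 9 N of dry friction plus 18 N per 0.1 m/s, so drive it slowly: more than 30 N spoils pan, lug or pin.
- punch: Drift punch to use, loose, about 180 g: square dark steel body 18 x 18 x 80 mm with a round steel nose 10 mm thick, 50 mm long at its -x end. Origin at the centre of the body's underside; x along the punch, nose to -x, axis 9 mm above the origin. It starts lying on the mat, nose roughly towards the robot.
- punch_tip (a point): Centre of the flat end of the punch's nose (punch frame x = -90, z = 9 mm). Axes as the punch's.
- mat: Fixed black rubber mat, 260 (x) by 270 mm (y), 4 mm thick. Origin at the centre of its underside. Tools lie on it at the start about 80 mm apart side by side, in any order.
- thick_drift: Bystander on the mat: like the punch, but with a nose 16 mm thick that does not fit the bore. Origin and axes as the punch's. Leave it alone.
- screwdriver: Bystander on the mat: screwdriver, 160 mm long, black handle. Origin at the middle of its underside. Leave it alone.
- new_handle: Bystander: the black replacement handle, 130 x 26 x 18 mm with a tongue, lying on the bench beyond the pan. Origin under its middle.
- rivet_jar: Bystander: glass jar 52 mm across, 65 mm high. Origin under its middle.
- lid_knob: Bystander: black lid knob 38 mm across, 32 mm high. Origin under its middle.
- dish: Bystander: small aluminium bowl 84 mm across, 30 mm high. Origin under its middle.
- cake_ring: Bystander: aluminium cake ring 110 mm across, 50 mm high. Origin under its middle.
Mind the look-alikes: they are no part of the job. What is shaped like the punch but purple or turquoise is not meant.

How it is judged:
By the outcome, as a careful person would: the job done as asked, in the order asked, and still so for the second after the job is handed in, with the robot touching nothing.
It also fails if it takes over 67 s, if anything falls off the work surface, if the arm or the gripper's body presses on something with over 40 N, if the wrist force passes 120 N, or if a joint passes its speed limit or range.

### The arm

A 6-joint arm with a two-finger parallel gripper is mounted at the origin on the work surface. World frame = base frame: x ahead of the robot, y to its left, z up, the work surface at z = 0. Lengths are in mm, angles in degrees, forces in N, time in s.
With the tool pointing down it reaches from about 350 to 850 mm from the base axis. Payload 8.1 kg.
Tool frame: the origin (TCP) lies at the very end of the fingers, on their centre line; the grasp point (between the pads) lies 19 mm behind it (r.grip_depth is the distance from the TCP to the grasp point, in mm); y points along the fingers, z is the direction in which the jaws open and shut, and the axes are right-handed (so a half turn about y gives the same grasp; the last joint's range is limited). The gripper opens to 85 mm and grips with 20 to 120 N. Pads are 22 mm wide; open, the fingers measure 114 mm over their backs; the gripper's body (76 mm by 85 mm) begins 54 mm behind the grasp point. The pads swing forward as they close: fully open they stand 13 mm farther back than shut.
Start: joints at [60.195, 7.471, 85.268, -0, 87.261, -4.893], TCP at [252.717, 544.187, 231.292] pointing down, gripper open.
Joint ranges: [-169.43, 169.43], [-51.17, 129.36], [1.28, 143.12], [-76.62, 256.62], [0, 156.53], [-152.29, 152.29]. Speed limits (degrees/s): [136.94, 136.94, 159.86, 180, 180, 180].

### API

Orientations are given as [roll, pitch, yaw] about the fixed x, y, z axes, in that order (R = Rz(yaw) Ry(pitch) Rx(roll)).
In Python, from bench import readout, eyes, r gives the robot as it stands. The module is installed in compiled form; this text tells all that it offers.
- The arm moves only by the tool move_arm, never from a script. Its argument "motion" is text: rows parted by semicolons, each of 6 numbers parted by spaces: the shift along the world's x, y, z in cm, then the turn, a rotation vector about the world's x, y, z in degrees. A call has 1 to 10 rows; each row is the pose to reach, as a shift and turn from the pose commanded when the call began; what a row does not reach only later rows make up. A row lasts 1/12 s, in which the tool goes at most 41.7 mm and 7.16 degrees, less where a joint would pass 70% of its speed; a pose out of reach is approached as far as the arm can. A call with a gripper value outside its range is refused whole. "fingers" is the finger opening in cm, from 0 to 8.54, set as the call begins (left out, the last holds). The fingers move at their own pace and stop on an object; "squeeze" is the grip in N (left out, the last holds). Time passes only in rows, so rows that repeat a pose let the fingers close. It gives the time, the measured TCP pose, the force and the opening at its end, in the units of the state.
- readout.sense(): the state, without advancing time (a new reading comes with each control period).
- eyes.snapshot(name): name is "side" or "top" or "wrist"; returns a dict with "image" (480x640x3 uint8, blue, green, red), "fx", "fy", "cx", "cy" (pixels), "dist_coeffs" ([k1, k2, p1, p2, k3] as OpenCV has them; the pictures are not rectified), "world_to_cam" (4x4, takes a point from world to camera coordinates). Camera axes: x right, y down, z forward; pixel columns grow to the right and rows downward; lengths in mm; the calibration is good to about 2 mm. A picture is of the moment at which its call begins. There is no depth.
- r.hand_in(): hands the job in, once; it reports no verdict.
The state is a dict: "time": time; "joint_pos": joint angles; "qd": joint speeds; "joint_efforts": joint torques, N m; "tool_pos": TCP position; "tcp_rot": TCP orientation; "ft_force": force on the tool from outside, world axes, zero at the start; "wrist_torque": the same for the moment, N m; "finger_gap": finger opening in mm.
Only numpy, scipy, OpenCV 4.12 (cv2) and the standard library are available. Lean on these libraries where they do the work, as an engineer would, in place of code of your own. Each camera call takes 0.05 s, during which the arm holds its last target. There are 200 camera calls.

## Working session

There is one attempt and no reset: what is moved stays moved. The work goes in short steps, Python scripts to look and compute and a tool call to move; the robot and the scene stay as the last step left them, time stands still between calls to the robot, and variables do not carry over. Pictures are saved under pics/ and viewed, about 8 in all and at most 12, crops included, and the job is handed in when it is done.

Besides the shell and the picture viewer there is one more tool, called after ">>>" as name(argument=value, ...), one argument or row to a line, values as JSON. move_arm: Moves the arm, as the interface text tells. Its arguments: {"type":"object","properties":{"motion":{"type":"string"},"fingers":{"type":"number"},"squeeze":{"type":"number"}},"required":["motion"]}

```bash
mkdir -p pics
cat > h.py <<'E'
import numpy as np, cv2
from bench import readout, eyes, r
def snap(n,f=None):
    s=eyes.snapshot(n)
    if f: cv2.imwrite('pics/'+f,s['image'])
    return s
def K(s): return np.array([[s['fx'],0,s['cx']],[0,s['fy'],s['cy']],[0,0,1.]]),np.array(s['dist_coeffs'])
def ray(s,uv):
    k,d=K(s); p=cv2.undistortPoints(np.array([[uv]],float),k,d)[0,0]
    T=np.array(s['world_to_cam']); R=T[:3,:3]; c=-R.T@T[:3,3]
    return c,R.T@np.array([p[0],p[1],1])
def onz(s,uv,z):
    c,v=ray(s,uv); return c+v*(z-c[2])/v[2]
def proj(s,P):
    k,d=K(s);T=np.array(s['world_to_cam'],float)
    return cv2.projectPoints(np.array(P,float).reshape(-1,1,3),cv2.Rodrigues(T[:3,:3])[0],T[:3,3],k,d)[0].reshape(-1,2)
E
python3 - <<'E'
from h import *
a=snap('top','top0.png');b=snap('side','side0.png')
for s in(a,b):
    c,_=ray(s,(320,240));print(c,s['fx'],onz(s,(320,240),0))
print(readout.sense())
E
```

```text
[ 253.76289117  -67.09734275 1402.27541916] 501.8369772874388 [486.15246087 -74.40269379   0.        ]
[ -35.68308214 -656.92325322 1030.42922355] 525.8828285952958 [541.62042847 -14.71621443   0.        ]
{'time': 0.1, 'joint_pos': array([ 6.01937934e+01,  7.51302245e+00,  8.53234888e+01, -6.12350161e-04,
        8.72610911e+01, -4.89316874e+00]), 'qd': array([-0.04346058, -0.09833505, -0.10195169, -0.02197499, -0.08596846,
       -0.057971  ]), 'joint_efforts': array([ 1.71147374e-03, -5.70947850e+01, -5.01941371e+01, -6.80372682e-05,
        8.06055934e-03, -9.94625293e-05]), 'tool_pos': array([252.48149196, 543.7430098 , 230.32165445]), 'tcp_rot': array([-9.00972988e+01,  7.71592216e-03, -2.49130146e+01]), 'ft_force': array([ 0.00528599, -0.35921403,  0.61234508]), 'wrist_torque': array([-0.03663692, -0.02016177, -0.00805309]), 'finger_gap': 85.33956701039901}
```

View pics/top0.png

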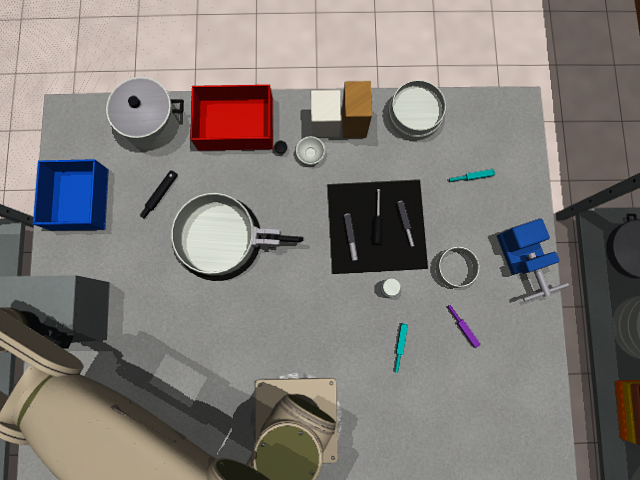

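View pics/side0.png

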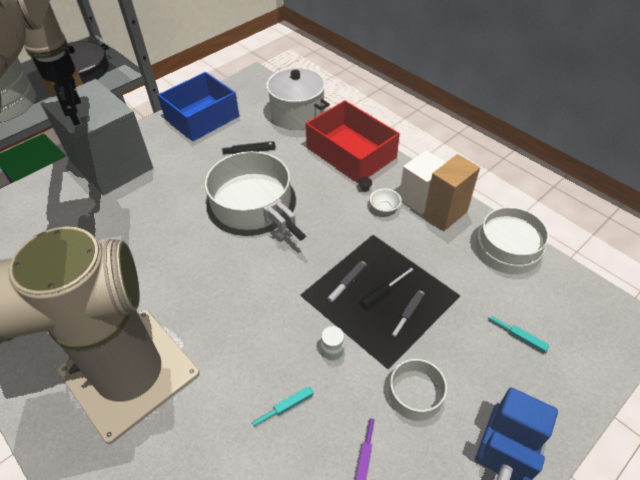

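Top view: the pan is at (215,235), its lug at (265,237), and the mat at (378,226). On the mat are two punch-like tools, at (350,237) and (405,223), with the screwdriver at (377,215) between them. The turquoise and purple ones off the mat are decoys. I'll enlarge to compare the noses.

Run:
```python
import cv2,numpy as np
a=cv2.imread('pics/top0.png')[175:285,325:432]; b=cv2.imread('pics/side0.png')[230:370,300:465]
c=cv2.imread('pics/top0.png')[205:265,235:310]
f=lambda i,h:cv2.resize(i,(int(i.shape[1]*h/i.shape[0]),h),interpolation=cv2.INTER_CUBIC)
t=f(a,400);c=f(c,190); b=f(b,340)
im=np.zeros((600,800,3),np.uint8); im[:400,:t.shape[1]]=t; im[:340,395:395+b.shape[1]]=b[:,:405]; im[405:595,:c.shape[1]]=c
cv2.imwrite('pics/crop0.png',im);print(t.shape,b.shape,c.shape)
```

```text
(400, 389, 3) (340, 400, 3) (190, 237, 3)
```

View pics/crop0.png

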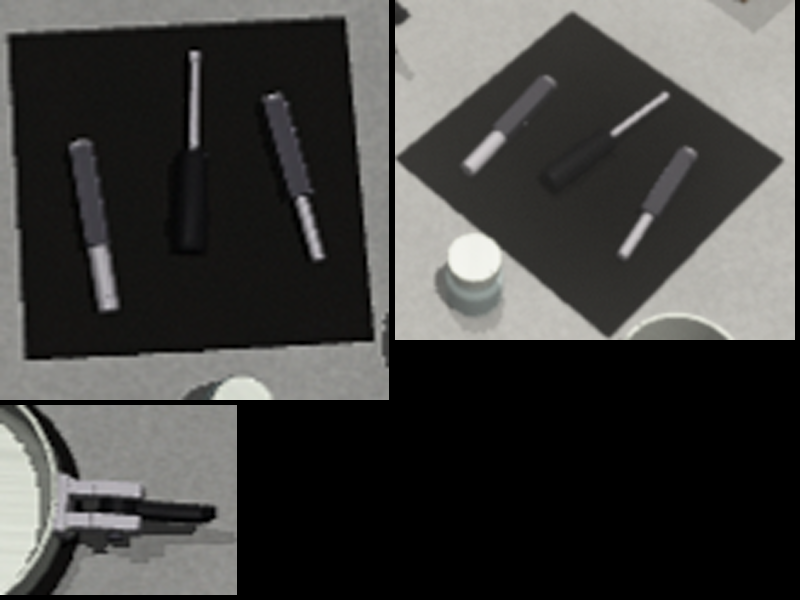

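The right-hand one at top (405,223), or (655,205) in the side crop, has a nose clearly thinner than its body, so it is the punch. The left one at (350,237) has a nose almost as wide as its body: that's the thick drift. Now I'll compute poses.

Run:
```python
from h import *
s=snap('top'); q=lambda u,v:(325+u/3.636,175+v/3.636)
b=onz(s,q(273,94),18);j=onz(s,q(305,196),13);t=onz(s,q(319,259),10)
print('punch back,joint,tip',b,j,t)
d=b-t;yaw=np.degrees(np.arctan2(d[1],d[0]));print('yaw',yaw)
for p in [(12,34),(343,17),(372,340),(27,358)]: print('mat',onz(s,q(*p),4)[:2])
print('drift',onz(s,q(95,225),22)[:2],'sd',onz(s,q(191,150),15)[:2])
# pan rim circle
g=s['image']
w=lambda u,v:(235+u/3.16,205+(v-405)/3.16)
for n,p in dict(pxc=(143,486),pxc0=(75,483),mxc=(140,529),mxc0=(75,520),stub=(215,513)).items(): print(n,onz(s,w(*p),85)[:2])
P=np.array([onz(s,p,85)[:2] for p in [(172,235),(214,193),(257,235),(214,274)]]);print(P)
```

```text
punch back,joint,tip [ 591.82928875 -303.65908175   18.        ] [ 511.33999564 -325.79722889   13.        ] [ 462.14587209 -334.8878113    10.        ]
yaw 13.539467704471296
mat [ 647.44469294 -101.1803675 ]
mat [ 657.23831333 -364.72751098]
mat [ 399.10168139 -374.07338113]
mat [ 390.12245411 -107.39828141]
drift [ 489.80809397 -161.35500725] sd [ 548.87660044 -238.22345297]
pxc [499.25471062  31.61441455]
pxc0 [502.83754362  89.01941194]
mxc [462.54785217  34.31473941]
mxc0 [471.1717399   88.94997771]
stub [475.07668276 -28.87335591]
[[492.50372045 320.46495428]
 [605.86323097 210.25409642]
 [488.50993627  93.60675571]
 [386.29210961 206.53404542]]
```

>>> move_arm(
  motion="13 -37 0 0 0 18;13 -37 0 0 0 18;13 -37 0 0 0 18;13 -37 0 0 0 18;13 -37 0 0 0 18;13 -37 0 0 0 18;13 -37 0 0 0 18;13 -37 0 0 0 18;13 -37 0 0 0 18;13 -37 0 0 0 18",
  fingers=5,
)

```text
time: 0.98
tool_pos: [383.5, 170.3, 231.2]
tcp_rot: [-90.1, -0.0, -7.0]
ft_force: [-0.4, 0.2, -0.1]
finger_gap: 50.0
```

>>> move_arm(
  motion="13 -37 0 0 0 18;13 -37 0 0 0 18;13 -37 0 0 0 18;13 -37 0 0 0 18;13 -37 0 0 0 18;13 -37 0 0 0 18;13 -37 0 0 0 18;13 -37 0 0 0 18;13 -37 0 0 0 18;13 -37 0 0 0 18",
)

```text
time: 1.82
tool_pos: [512.8, -198.5, 230.9]
tcp_rot: [-90.0, 0.0, 11.0]
ft_force: [1.2, -0.0, 0.5]
finger_gap: 50.1
```

>>> move_arm(
  motion="4 -12 -5 0 0 3.5;4 -12 -5 0 0 3.5;4 -12 -5 0 0 3.5;4 -12 -5 0 0 3.5;4 -12 -5 0 0 3.5",
)

```text
time: 2.23
tool_pos: [551.4, -317.8, 177.8]
tcp_rot: [-89.8, 0.2, 14.4]
ft_force: [-0.5, 1.7, 0.3]
finger_gap: 50.0
```

Run:
```python
from h import *
s=snap('wrist','w1.png');print(ray(s,(320,240)),s['fx']);e=readout.sense();print(e['tool_pos'],e['tcp_rot'],e['time'])
print(proj(s,[[551.5,-314.7,22],[591.8,-303.7,22],[462,-335,13]]))
```

```text
(array([ 485.67975806, -334.66234837,  320.80199937]), array([ 0.23831404,  0.08722509, -0.96769909])) 344.51281614022054
[ 551.80582159 -316.25669685  179.36414768] [-89.84178103   0.12134372  14.4731983 ] 2.2833
[[314.63663736 229.93005869]
 [315.25729404 274.14680128]
 [317.78878017 120.88888147]]
```

View pics/w1.png

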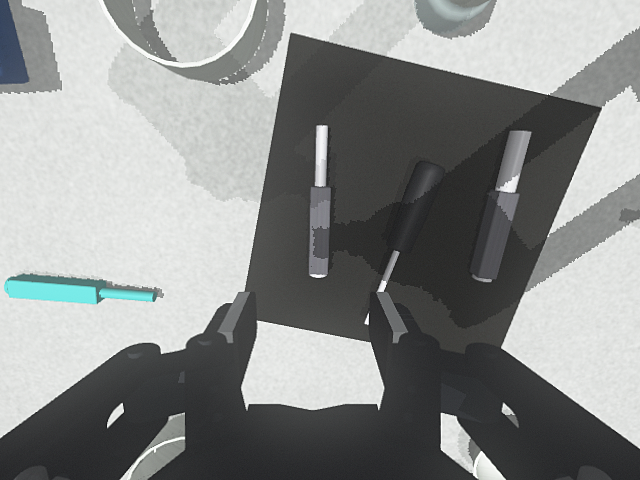

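The close view confirms it: the punch is at left, tip (322,126), joint (320,187), back (318,274). The screwdriver is in the middle and the thick drift at right (505,200).

Run:
```python
from h import *
s=snap('wrist')
t=onz(s,(322,125),18);j=onz(s,(320.3,187),22);b=onz(s,(318.3,273),22)
print(t,j,b,(j+b)/2,np.linalg.norm(b-j));d=b-j;print(np.degrees(np.arctan2(d[1],d[0])));d=b-t;print(np.degrees(np.arctan2(d[1],d[0])))
e=readout.sense();print(e['tool_pos'],e['tcp_rot'])
```

```text
[ 465.24332255 -329.33596176   18.        ] [ 514.58981598 -317.84404193   22.        ] [ 591.31893814 -299.47160651   22.        ] [ 552.95437706 -308.65782422   22.        ] 78.89806443050034
13.465683936298987
13.326399268577465
[ 552.37244659 -315.31864963  180.79375729] [-8.99118906e+01  3.93259870e-02  1.45525048e+01]
```

>>> move_arm(
  motion="0 0.7 -4 0 0 -1.1;0 0.7 -8 0 0 -1.1;0 0.7 -12 0 0 -1.1;0 0.7 -14.5 0 0 -1.1;0 0.7 -16 0 0 -1.1;0 0.7 -17 0 0 -1.1;0 0.7 -17.5 0 0 -1.1;0 0.7 -17.5 0 0 -1.1",
)

```text
time: 3.0
tool_pos: [553.1, -308.0, 6.8]
tcp_rot: [-90.0, -0.0, 13.5]
ft_force: [-0.0, 0.6, -0.8]
finger_gap: 50.0
```

>>> move_arm(
  motion="0 0 0 0 0 0;0 0 0 0 0 0;0 0 0 0 0 0;0 0 0 0 0 0;0 0 0 0 0 0;0 0 0 0 0 0;0 0 0 0 0 0;0 0 0 0 0 0",
  fingers=1,
  squeeze=70,
)

```text
time: 3.67
tool_pos: [554.2, -309.7, 8.7]
tcp_rot: [-90.1, -0.1, 13.5]
ft_force: [-0.5, 0.9, 7.4]
finger_gap: 15.9
```

>>> move_arm(
  motion="0 0 0.3 0 0 0;0 0 1 0 0 0;0 0 3 0 0 0;0 0 7 0 0 0;0 0 11 0 0 0;0 0 15 0 0 0;0 0 15 0 0 0",
)

```text
time: 4.25
tool_pos: [557.1, -311.7, 167.9]
tcp_rot: [-90.6, -0.6, 13.5]
ft_force: [1.4, -1.7, 0.3]
finger_gap: 15.8
```

>>> move_arm(
  motion="1 4 0 0 0 -2;2 8 0 0 0 -4;3 12 0 0 0 -6;4 16 0 0 0 -8;5 20 0 0 0 -10;6 24 0 0 0 -12;7 28 0 0 0 -14;7.5 32 0 0 0 -15;7.7 35 0 0 0 -16.5;7.7 36 0 0 0 -16.5",
)

```text
time: 5.08
tool_pos: [629.5, 56.1, 156.4]
tcp_rot: [-89.9, 0.0, -2.9]
ft_force: [-0.4, -0.6, -1.3]
finger_gap: 15.9
```

>>> move_arm(
  motion="0 0 0 0 0 0;0 0 0 0 0 0;0 0 0 0 0 0",
)

```text
time: 5.33
tool_pos: [629.6, 50.0, 156.3]
tcp_rot: [-90.0, 0.0, -3.0]
ft_force: [-0.0, -0.3, -2.4]
finger_gap: 16.2
```

Run:
```python
from h import *
s=snap('wrist','w2.png');e=readout.sense();print(e['tool_pos'],e['tcp_rot'],e['ft_force'],e['wrist_torque'],e['finger_gap'])
t=snap('top','top2.png');u=snap('side','side2.png')
f=lambda i,w,h:cv2.resize(i,(w,h),interpolation=cv2.INTER_CUBIC)
m=proj(u,[502,52,65])[0].astype(int);print(m,proj(s,[502,52,65]))
c=u['image'][m[1]-45:m[1]+45,m[0]-60:m[0]+60]
im=np.vstack([np.hstack([f(s['image'][:300],800,375)]),np.hstack([f(c,300,225),np.zeros((225,500,3),np.uint8)])])
c2=t['image'][190:280,200:400];im[375:,300:800]=f(c2,500,225)
cv2.imwrite('pics/c2.png',im)
```

```text
[629.65757809  49.62597472 156.30780589] [-9.00295895e+01  5.67964918e-03 -3.08439018e+00] [-0.36280119 -0.73117092 -2.0713271 ] [-0.02255917 -0.00899323 -0.01906361] 16.372305825979943
[289 216] [[303.2179168   45.69682627]]
```

View pics/c2.png

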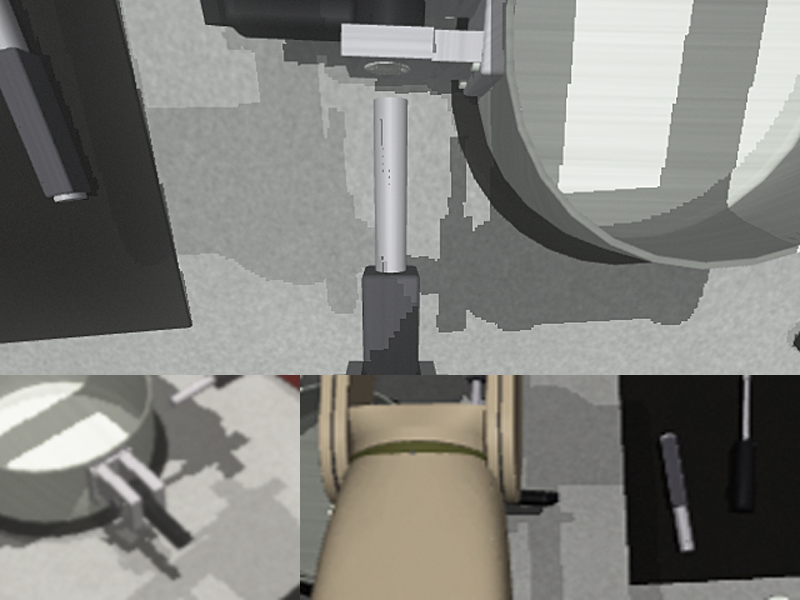

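The wrist view shows the punch held straight, tip crop (390,98). The lug's +x cheek top edge runs (342,55)–(433,58), with the bush ring at (387,67). I'll tilt back to look at the face more squarely.

>>> move_arm(
  motion="1.5 0 -0.5 0 6 0;3 0 -1 0 12 0;4.5 0 -1.5 0 18 0;6 0 -2 0 24 0;7.5 0 -2.5 0 30 0;9 0 -3 0 36 0;10.5 0 -3 0 42 0;10.5 0 -3 0 45 0;10.5 0 -3 0 45 0;10.5 0 -3 0 45 0",
)

```text
time: 6.32
tool_pos: [667.4, 46.8, 107.9]
tcp_rot: [-92.7, 44.3, -4.3]
ft_force: [-0.1, 0.8, -9.3]
finger_gap: 16.0
```

Run:
```python
from h import *
s=snap('wrist','w3.png');e=readout.sense();print(e['tool_pos'],e['tcp_rot'],e['time'])
m=proj(s,[[502,52,65],[502,32,85],[502,72,85]]);print(m,ray(s,(320,240))[0])
u,v=np.clip(m[0].astype(int),[60,45],[579,434])
im=cv2.resize(s['image'][v-45:v+45,u-60:u+60],(800,600),interpolation=cv2.INTER_CUBIC)
im[:225,500:]=cv2.resize(s['image'],(300,225))
cv2.imwrite('pics/c3.png',im);print('crop origin',u-60,v-45,'scale 6.667')
```

```text
[666.48646318  46.57475425 106.91492593] [-92.76167789  44.5032907   -4.33344552] 6.3667
[[310.91705313 122.29033532]
 [282.89649211 102.29584066]
 [336.93680346  99.16529921]] [718.44003021  50.58237374 258.4478525 ]
crop origin 250 77 scale 6.667
```

View pics/c3.png

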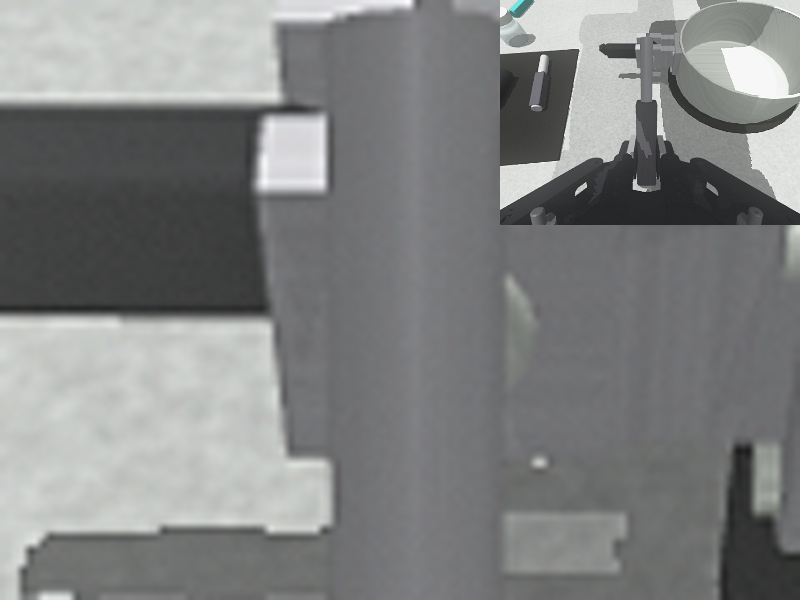

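>>> move_arm(
  motion="0 -3 0 0 0 0;0 -4 0 0 0 0;0 -4 0 0 0 0;0 -4 0 0 0 0",
)

```text
time: 6.7
tool_pos: [676.6, 6.6, 122.3]
tcp_rot: [-92.5, 42.0, -4.2]
ft_force: [-0.2, 0.7, -1.4]
finger_gap: 16.3
```

Run:
```python
from h import *
s=snap('wrist','w4.png');e=readout.sense();print(e['tool_pos'],e['tcp_rot'],e['time'])
m=proj(s,[[502,52,65],[502,32,85],[502,72,85]]);print(m,ray(s,(320,240))[0])
u,v=np.clip(m[0].astype(int),[40,30],[599,449])
im=cv2.resize(s['image'][v-30:v+30,u-40:u+40],(800,600),interpolation=cv2.INTER_CUBIC)
im=cv2.convertScaleAbs(im,alpha=1.6,beta=-60)
cv2.imwrite('pics/c4.png',im);print('crop origin',u-40,v-30,'scale 10')
```

```text
[676.55227659   7.60998258 122.36589148] [-92.51827927  42.04808372  -4.13042171] 6.75
[[359.29005363 116.99441795]
 [335.72383918  98.29585503]
 [387.64561872  95.0913537 ]] [721.70850995  10.36029196 274.67672133]
crop origin 319 86 scale 10
```

View pics/c4.png

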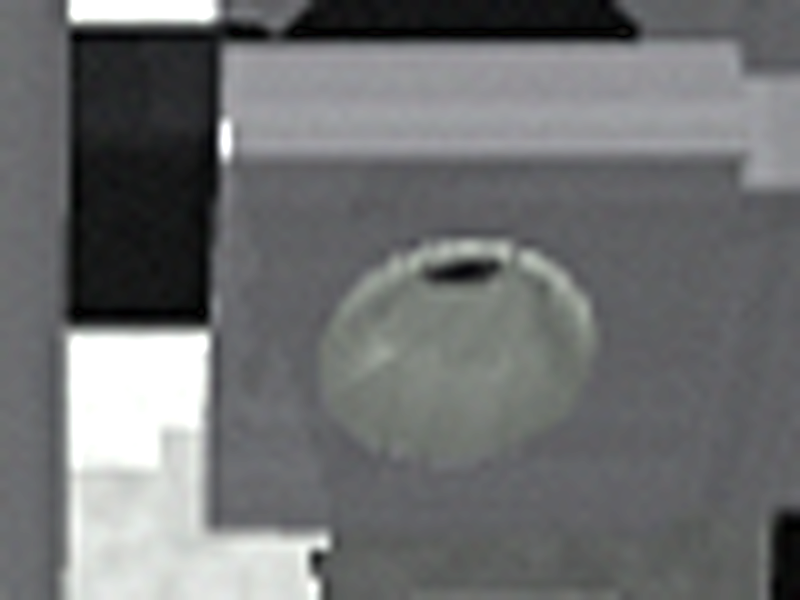

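The face is now clear. Crop corners are top-left (222,160), top-right (742,158) and bottom-left (208,528), with the bush centre at (458,350). There is a dark slit of bore at the bush's top, (462,268), so A is near 90–105°. Next I'll fit the pan pose and check the tip in the same camera.

Run:
```python
from h import *
from scipy.optimize import least_squares
s=snap('wrist','w5.png')
uv=np.array([(222,160),(742,158),(208,528),(458,350)])/10+[319,86]
L=np.array([[20,-20,85],[20,20,85],[20,-20,45],[20,0,65.]])
def W(p,L):
    c,n=np.cos(p[2]),np.sin(p[2]);return np.c_[p[0]+c*L[:,0]-n*L[:,1],p[1]+n*L[:,0]+c*L[:,1],L[:,2]]
def go(dz):
    f=lambda p:(proj(s,W(p,L)+[0,0,dz])-uv).ravel()
    o=least_squares(f,[482,52,-.05],x_scale=[10,10,.1]);return o
for dz in(-2,0,2):
    o=go(dz);print(dz,o.x[:2],np.degrees(o.x[2]),o.cost,'mouth',W(o.x,L[3:])[0]);print(o.fun.reshape(-1,2).round(1).tolist())
# slit ray with face plane
o=go(0);p=o.x;c,v=ray(s,(462/10+319,258/10+86));n=np.array([np.cos(p[2]),np.sin(p[2]),0]);m=W(p,L[3:])[0]
q=c+v*((m-c)@n)/(v@n);print('slit top on face rel y,z',(q-m)@[-n[1],n[0],0],q[2]-65)
# punch tip prediction vs current image
from scipy.spatial.transform import Rotation as R
e=readout.sense();A=R.from_euler('xyz',e['tcp_rot'],degrees=True).as_matrix()
for k in(2,4,6): print(k,proj(s,[e['tool_pos']+A@np.array(a,float) for a in([-90,-k,0],[-90,-k-5,0],[-40,-k-9,9],[-40,-k-9,-9])]).round(1).tolist())
cv2.imwrite('pics/c5.png',cv2.resize(s['image'][60:240,240:400],(533,600),interpolation=cv2.INTER_CUBIC))
```

```text
-2 [485.20955184  58.72271133] -4.702052468762765 0.43080318456115396 mouth [505.14224086  57.08322712  65.        ]
[[0.2, -0.4], [0.3, -0.3], [-0.4, 0.1], [-0.2, 0.5]]
0 [487.34277641  58.38024965] -4.90669530902084 0.8745829387816917 mouth [507.26948257  56.66958263  65.        ]
[[-0.0, -0.6], [0.7, -0.3], [-0.6, 0.3], [-0.1, 0.6]]
2 [489.47711106  58.04005917] -5.1192203789336235 1.6059011690570386 mouth [509.39733484  56.25549072  65.        ]
[[-0.2, -0.8], [1.0, -0.4], [-0.8, 0.5], [-0.1, 0.7]]
slit top on face rel y,z -0.6253202198340031 10.060823690509807
2 [[311.8, 89.4], [311.8, 87.1], [334.9, 224.6], [289.1, 224.7]]
4 [[311.8, 88.5], [311.8, 86.2], [335.3, 225.7], [288.8, 225.8]]
6 [[311.8, 87.6], [311.8, 85.2], [335.6, 226.8], [288.4, 226.9]]
```

View pics/c5.png

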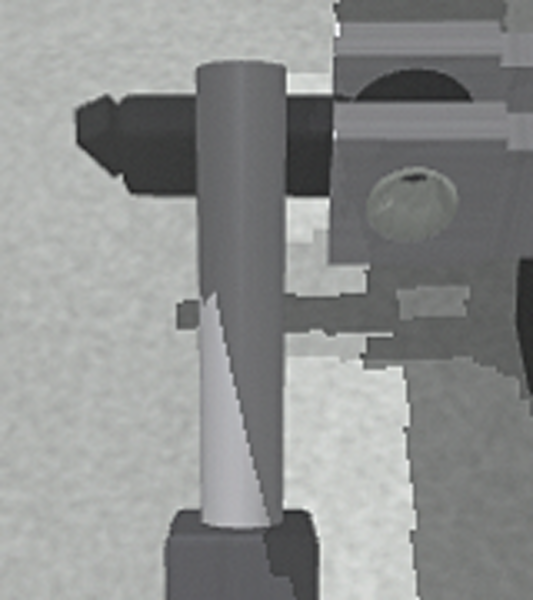

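Run:
```python
from h import *
from scipy.optimize import least_squares
from scipy.spatial.transform import Rotation as R
s=snap('wrist')
e=readout.sense();A=R.from_euler('xyz',e['tcp_rot'],degrees=True).as_matrix()
g=lambda x,y:np.array([x/3.333+240,y/3.333+60])
# punch frame here: origin at tip axis, x back; offsets: up = -tool y
def pts(p):
    a,k,b,ph,ps=p
    o=np.array([-90-a,0,0.]);Q=R.from_euler('yz',[ps,ph],degrees=True).as_matrix()
    P=np.array([[0,-5,0],[2,0,5],[2,0,-5],[48,0,5],[48,0,-5],[50,-9,0],[50,-5,0]])
    P=(Q@(P+[-90,0,0]).T).T+[-a,-k,b]
    return proj(s,e['tool_pos']+(A@P.T).T)
ob=np.array([g(241,62),g(287,70),g(196,70),g(283,520),g(202,520),g(242,511),g(242,526)])
def f(p):
    d=pts(p)-ob
    return np.r_[d[[0,5,6],1],d[1:5,0],[ (p[1]-4)/2.,p[3]/3]]
o=least_squares(f,[4,4,0,0,0]);print(o.x.round(2),f(o.x).round(2))
J=o.jac;print(np.sqrt(np.diag(np.linalg.inv(J.T@J))).round(2))
P=e['tool_pos'];print(P,e['tcp_rot'])
```

```text
[ 3.08  4.48  0.68 -2.9  -0.11] [ 0.03  2.88 -3.02 -0.54  0.54 -0.05  0.04  0.24 -0.97]
[0.22 1.78 0.61 1.47 0.5 ]
[676.33426187   8.72644405 122.03401122] [-92.52671157  42.09673534  -4.03552391]
```

Run:
```python
from h import *
from scipy.optimize import least_squares
from scipy.spatial.transform import Rotation as R
s=snap('wrist')
e=readout.sense();A=R.from_euler('xyz',e['tcp_rot'],degrees=True).as_matrix()
g=lambda x,y:np.array([x/3.333+240,y/3.333+60])
P0=np.array([[0,-5,0],[2,0,5],[2,0,-5],[48,0,5],[48,0,-5],[50,9,0],[50,-5,0]])
def pts(p):
    a,k,b,ph,ps=p;Q=R.from_euler('yz',[ps,ph],degrees=True).as_matrix()
    return proj(s,e['tool_pos']+(A@((Q@(P0+[-90,0,0]).T).T+[-a,-k,b]).T).T)
d0=pts([0,4,0,0,0]);sw=d0[1,0]<d0[2,0]
ob=np.array([g(241,62),g(287,70),g(196,70),g(283,520),g(202,520),g(242,511),g(242,526)])
if sw: ob[[1,2,3,4]]=ob[[2,1,4,3]]
def f(p):
    d=pts(p)-ob
    return np.r_[d[[0,5,6],1],d[1:5,0],(p[1]-4)/2.,p[3]/3]
o=least_squares(f,[4,4,0,0,0]);print(sw,o.x.round(2),f(o.x).round(2))
J=o.jac;print(np.sqrt(np.diag(np.linalg.inv(J.T@J))).round(2))
Q=R.from_euler('yz',o.x[[4,3]][[0,1]],degrees=True).as_matrix()
tt=Q@[-90,0,0]+[-o.x[0],-o.x[1],o.x[2]];print('tip in tool',tt)
```

```text
False [ 2.33  5.44  0.85 -0.77 -0.12] [ 0.34 -0.95  0.45 -0.14  0.14  0.15 -0.15  0.72 -0.26]
[0.24 1.42 0.6  1.52 0.48]
tip in tool [-92.31817629  -4.23679403   0.66415149]
```

```bash
cat > tgt.py <<'E'
from h import *
from scipy.spatial.transform import Rotation as R
def to(P,rot=(-90,0,-4.9)):
    e=readout.sense();d=R.from_euler('xyz',rot,degrees=True)*R.from_euler('xyz',e['tcp_rot'],degrees=True).inv()
    print('shift cm',((np.array(P)-e['tool_pos'])/10).round(3),'rot',d.as_rotvec(degrees=True).round(2),'F',e['ft_force'].round(1),'T',e['wrist_torque'].round(2),'pos',e['tool_pos'].round(2),e['tcp_rot'].round(2),e['time'])
if __name__=='__main__':
    import sys; to([float(x) for x in sys.argv[1:4]])
E
python3 tgt.py 630 46.7 110
```

```text
shift cm [-4.624  3.772 -1.184] rot [ -0.86 -42.17  -1.78] F [ 0.6 -0.2 -1.4] T [ 0.02 -0.53 -0.06] pos [676.24   8.98 121.84] [-92.53  42.12  -4.01] 6.9
```

>>> move_arm(
  motion="0 1 0 -0.1 -6 -0.2;0 2 0 -0.2 -12 -0.4;0 3 0 -0.3 -18 -0.6;-1 3.7 -0.2 -0.5 -24 -1;-2 3.7 -0.4 -0.6 -30 -1.3;-3 3.7 -0.8 -0.8 -36 -1.5;-4.6 3.7 -1.2 -0.86 -42.2 -1.8;-4.6 3.7 -1.2 -0.86 -42.2 -1.8;-4.6 3.7 -1.2 -0.86 -42.2 -1.8;-4.6 3.7 -1.2 -0.86 -42.2 -1.8",
)

```text
time: 7.73
tool_pos: [622.2, 46.6, 105.4]
tcp_rot: [-90.0, 0.2, -4.9]
ft_force: [-3.2, -0.5, -5.1]
finger_gap: 16.2
```

```bash
python3 tgt.py 609.1 46.7 64.5
```

```text
shift cm [-1.312  0.006 -4.092] rot [-0.05 -0.23 -0.02] F [-3.2 -0.5 -5.1] T [-0.02  0.19  0.03] pos [622.22  46.64 105.42] [-89.97   0.24  -4.88] 7.7333
```

>>> move_arm(
  motion="-0.5 0 -1.5 0 0 0;-0.8 0 -3 0 0 0;-0.8 0 -4 0 0 0;-0.8 0 -4 0 0 0;-0.8 0 -4 0 0 0;-0.8 0 -4 0 0 0",
)

```text
time: 8.23
tool_pos: [622.9, 45.4, 69.8]
tcp_rot: [-90.0, 0.1, -4.9]
ft_force: [0.6, -0.3, -2.1]
finger_gap: 16.4
```

```bash
python3 tgt.py 609.1 46.7 64.5
python3 - <<'E'
from h import *
s=snap('wrist','w6.png');im=s['image'][20:140,240:400]
u=snap('side','side6.png');m=proj(u,[507,56,70])[0].astype(int);c=u['image'][m[1]-30:m[1]+30,m[0]-30:m[0]+30]
cv2.imwrite('pics/c6.png',np.hstack([cv2.resize(im,(480,360),interpolation=cv2.INTER_CUBIC),cv2.resize(c,(320,360),interpolation=cv2.INTER_CUBIC)]))
E
```

```text
shift cm [-1.382  0.135 -0.533] rot [-0.03 -0.05  0.05] F [ 0.6 -0.3 -2.1] T [ 0.   -0.04  0.01] pos [622.92  45.35  69.83] [-8.997e+01  5.000e-02 -4.950e+00] 8.2333
```

View pics/c6.png

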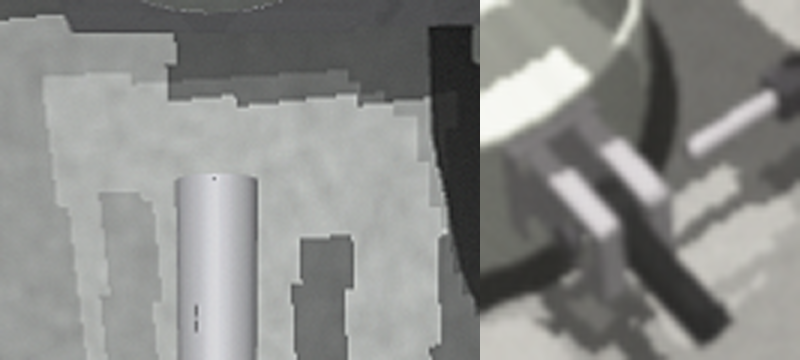

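>>> move_arm(
  motion="-0.5 0.05 -0.2 0 0 0;-1 0.1 -0.4 0 0 0;-1.38 0.13 -0.53 0 0 0;-1.38 0.13 -0.53 0 0 0;-1.38 0.13 -0.53 0 0 0;-1.38 0.13 -0.53 0 0 0",
)

```text
time: 8.83
tool_pos: [608.0, 46.5, 64.0]
tcp_rot: [-90.0, 0.1, -5.0]
ft_force: [0.3, -0.9, -1.6]
finger_gap: 15.7
```

```bash
python3 tgt.py 609.1 46.7 64.5
```

```text
shift cm [0.106 0.02  0.054] rot [-0.03 -0.06  0.06] F [ 0.3 -0.9 -1.6] T [ 0.   -0.02  0.  ] pos [608.04  46.5   63.96] [-8.997e+01  6.000e-02 -4.960e+00] 8.8333
```

>>> move_arm(
  motion="-0.15 0.013 0.04 0 0 0;-0.3 0.026 0.04 0 0 0;-0.45 0.039 0.04 0 0 0;-0.55 0.047 0.04 0 0 0;-0.6 0.051 0.04 0 0 0;-0.65 0.056 0.04 0 0 0;-0.7 0.06 0.04 0 0 0;-0.7 0.06 0.04 0 0 0",
)

```text
time: 9.5
tool_pos: [601.0, 47.1, 64.2]
tcp_rot: [-90.0, 0.1, -5.0]
ft_force: [-0.5, 0.1, -2.4]
finger_gap: 15.7
```

>>> move_arm(
  motion="-0.05 0.004 0 0 0 0;-0.1 0.009 0 0 0 0;-0.15 0.013 0 0 0 0;-0.2 0.017 0 0 0 0;-0.2 0.017 0 0 0 0",
)

```text
time: 9.92
tool_pos: [598.9, 47.3, 64.2]
tcp_rot: [-90.0, 0.1, -5.0]
ft_force: [0.2, 0.3, -2.5]
finger_gap: 16.0
```

>>> move_arm(
  motion="-0.05 0.004 0 0 0 0;-0.1 0.009 0 0 0 0;-0.1 0.009 0 0 0 0",
)

```text
time: 10.17
tool_pos: [598.0, 47.4, 64.2]
tcp_rot: [-90.0, 0.1, -5.0]
ft_force: [-0.2, 0.1, -2.2]
finger_gap: 15.7
```

>>> move_arm(
  motion="-0.05 0.004 0 0 0 0;-0.1 0.009 0 0 0 0;-0.1 0.009 0 0 0 0",
)

```text
time: 10.42
tool_pos: [597.0, 47.5, 64.2]
tcp_rot: [-90.0, 0.1, -5.0]
ft_force: [-0.1, 0.6, -2.3]
finger_gap: 16.2
```

>>> move_arm(
  motion="-0.05 0.004 0 0 0 0;-0.1 0.009 0 0 0 0;-0.1 0.009 0 0 0 0",
)

```text
time: 10.67
tool_pos: [595.9, 47.6, 64.2]
tcp_rot: [-90.0, 0.1, -5.0]
ft_force: [0.1, 0.0, -1.9]
finger_gap: 16.0
```

>>> move_arm(
  motion="-0.05 0.004 0 0 0 0;-0.1 0.009 0 0 0 0;-0.1 0.009 0 0 0 0",
)

```text
time: 10.92
tool_pos: [594.9, 47.6, 64.1]
tcp_rot: [-90.0, 0.1, -5.0]
ft_force: [0.4, -0.7, -0.8]
finger_gap: 16.0
```

>>> move_arm(
  motion="-0.05 0.004 0 0 0 0;-0.1 0.009 0 0 0 0;-0.1 0.009 0 0 0 0",
)

```text
time: 11.17
tool_pos: [593.9, 47.8, 64.2]
tcp_rot: [-90.0, 0.1, -5.0]
ft_force: [0.2, -0.0, -2.0]
finger_gap: 16.1
```

```bash
python3 tgt.py 609.1 46.7 64.5
python3 - <<'E'
from h import *
s=snap('wrist','w7.png');im=s['image'][0:120,240:400]
u=snap('side','side7.png');m=proj(u,[507,56,70])[0].astype(int);c=u['image'][m[1]-30:m[1]+30,m[0]-30:m[0]+30]
cv2.imwrite('pics/c7.png',np.hstack([cv2.resize(im,(480,360),interpolation=cv2.INTER_CUBIC),cv2.resize(c,(320,360),interpolation=cv2.INTER_CUBIC)]))
E
```

```text
shift cm [ 1.518 -0.106  0.035] rot [-0.03 -0.08  0.06] F [ 0.2 -0.  -2. ] T [-0.04 -0.    0.01] pos [593.92  47.76  64.15] [-8.997e+01  8.000e-02 -4.960e+00] 11.1667
```

View pics/c7.png

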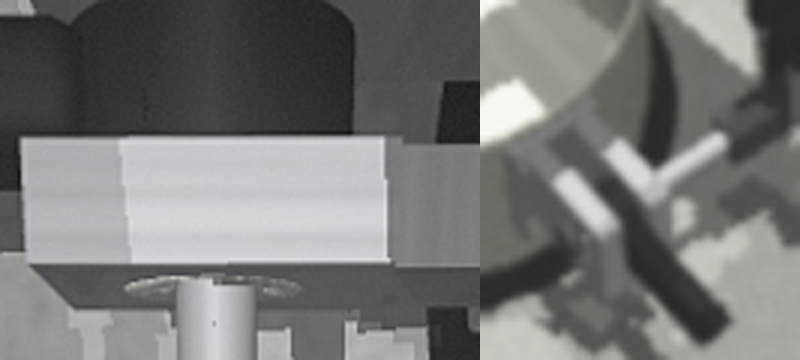

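Wrist crop: the nose, column 215, is right at the bush (centre column 212) and about at the face. No contact force yet.

>>> move_arm(
  motion="-0.05 0.004 0 0 0 0;-0.1 0.009 0 0 0 0;-0.1 0.009 0 0 0 0",
)

```text
time: 11.52
tool_pos: [593.0, 47.8, 64.2]
tcp_rot: [-90.0, 0.1, -5.0]
ft_force: [-0.1, -0.2, -1.7]
finger_gap: 16.0
```

>>> move_arm(
  motion="-0.05 0.004 0 0 0 0;-0.1 0.009 0 0 0 0;-0.1 0.009 0 0 0 0",
)

```text
time: 11.77
tool_pos: [591.9, 47.9, 64.2]
tcp_rot: [-90.0, 0.1, -5.0]
ft_force: [-0.4, -0.5, -1.5]
finger_gap: 16.1
```

>>> move_arm(
  motion="-0.05 0.004 0 0 0 0;-0.05 0.004 0 0 0 0;-0.05 0.004 0 0 0 0",
)

```text
time: 12.02
tool_pos: [591.5, 47.9, 64.2]
tcp_rot: [-90.0, 0.1, -5.0]
ft_force: [-0.2, 0.4, -2.6]
finger_gap: 16.2
```

>>> move_arm(
  motion="-0.05 0.004 0 0 0 0;-0.1 0.009 0 0 0 0;-0.1 0.009 0 0 0 0",
)

```text
time: 12.27
tool_pos: [590.4, 48.1, 64.2]
tcp_rot: [-90.0, 0.1, -5.0]
ft_force: [0.1, -0.1, -1.8]
finger_gap: 16.5
```

>>> move_arm(
  motion="-0.05 0.004 0 0 0 0;-0.1 0.009 0 0 0 0;-0.1 0.009 0 0 0 0",
)

```text
time: 12.52
tool_pos: [589.4, 48.2, 64.1]
tcp_rot: [-90.0, 0.1, -5.0]
ft_force: [0.3, 0.4, -1.3]
finger_gap: 15.7
```

```bash
python3 tgt.py 609.1 46.7 64.5
```

```text
shift cm [ 1.971 -0.146  0.037] rot [-0.03 -0.09  0.06] F [ 0.3  0.4 -1.3] T [ 0.02 -0.02 -0.02] pos [589.39  48.16  64.13] [-89.97   0.09  -4.96] 12.5167
```

>>> move_arm(
  motion="-0.05 0.004 0 0 0 0;-0.1 0.009 0 0 0 0;-0.1 0.009 0 0 0 0",
)

```text
time: 12.77
tool_pos: [589.2, 48.1, 64.6]
tcp_rot: [-90.0, -0.0, -5.0]
ft_force: [3.0, -1.4, -3.0]
finger_gap: 15.9
```

>>> move_arm(
  motion="-0.05 0.004 0 0 0 0;-0.1 0.009 0 0 0 0;-0.1 0.009 0 0 0 0",
)

```text
time: 13.02
tool_pos: [589.2, 48.2, 65.1]
tcp_rot: [-90.0, -0.1, -5.0]
ft_force: [6.7, -0.1, -3.6]
finger_gap: 16.2
```

>>> move_arm(
  motion="-0.05 0.004 0 0 0 0;-0.1 0.009 0 0 0 0;-0.1 0.009 0 0 0 0",
)

```text
time: 13.27
tool_pos: [588.8, 48.2, 65.4]
tcp_rot: [-90.0, -0.2, -5.0]
ft_force: [9.4, -0.5, -3.8]
finger_gap: 15.9
```

```bash
python3 tgt.py 609.1 46.7 64.5
python3 - <<'E'
from h import *
s=snap('wrist','w8.png');im=s['image'][0:120,240:400]
cv2.imwrite('pics/c8.png',cv2.resize(im,(800,600),interpolation=cv2.INTER_CUBIC))
E
```

```text
shift cm [ 2.027 -0.15  -0.091] rot [-0.02  0.22  0.07] F [ 9.4 -0.5 -3.8] T [-0.1  -1.71 -0.04] pos [588.83  48.2   65.41] [-89.96  -0.22  -4.97] 13.2667
```

View pics/c8.png

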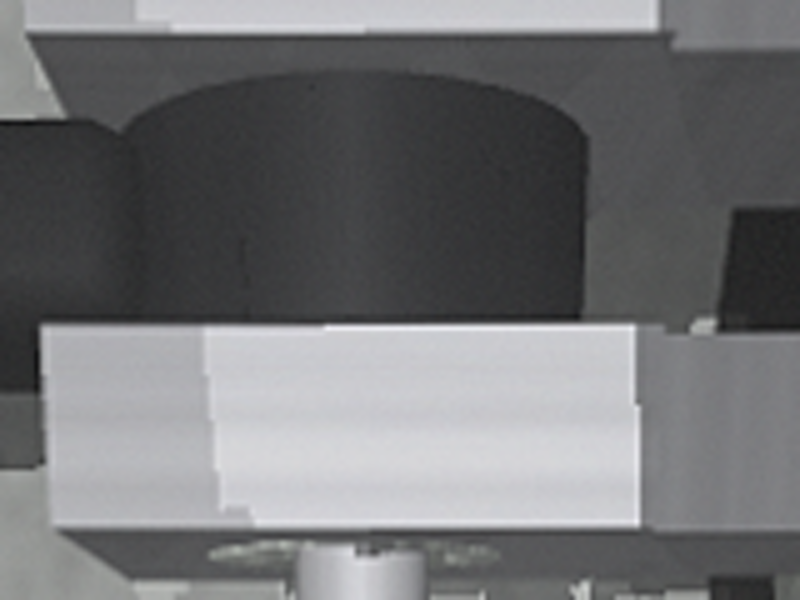

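The nose tip sits at a fixed image row (78), but the nose now vanishes into the bush at row 109. So it is about 10–12 mm inside the bore and touching the pin tail, with 9 N building softly. I'll drive slowly.

>>> move_arm(
  motion="-0.05 0.004 -0.02 0 0 0;-0.1 0.009 -0.04 0 0 0;-0.15 0.013 -0.06 0 0 0;-0.2 0.017 -0.08 0 0 0;-0.25 0.021 -0.1 0 0 0;-0.3 0.026 -0.1 0 0 0",
)

```text
time: 13.82
tool_pos: [586.4, 48.4, 64.9]
tcp_rot: [-90.0, -0.3, -5.0]
ft_force: [9.9, -1.9, -1.9]
finger_gap: 15.7
```

>>> move_arm(
  motion="-0.05 0.004 0 0 0 0;-0.1 0.009 0 0 0 0;-0.15 0.013 0 0 0 0;-0.2 0.017 0 0 0 0;-0.25 0.021 0 0 0 0;-0.3 0.026 0 0 0 0",
)

```text
time: 14.32
tool_pos: [583.4, 48.6, 64.9]
tcp_rot: [-90.0, -0.3, -5.0]
ft_force: [10.2, -1.3, -1.9]
finger_gap: 15.9
```

>>> move_arm(
  motion="-0.05 0.004 0 0 0 0;-0.1 0.009 0 0 0 0;-0.15 0.013 0 0 0 0;-0.2 0.017 0 0 0 0;-0.25 0.021 0 0 0 0;-0.3 0.026 0 0 0 0;-0.35 0.03 0 0 0 0;-0.4 0.034 0 0 0 0",
)

```text
time: 14.98
tool_pos: [579.5, 49.0, 65.0]
tcp_rot: [-90.0, -0.3, -5.0]
ft_force: [10.4, -1.7, -2.1]
finger_gap: 16.3
```

>>> move_arm(
  motion="-0.05 0.004 0 0 0 0;-0.1 0.009 0 0 0 0;-0.15 0.013 0 0 0 0;-0.2 0.017 0 0 0 0;-0.25 0.021 0 0 0 0;-0.3 0.026 0 0 0 0;-0.35 0.03 0 0 0 0;-0.4 0.034 0 0 0 0",
)

```text
time: 15.65
tool_pos: [575.4, 49.3, 65.0]
tcp_rot: [-90.0, -0.3, -5.0]
ft_force: [10.4, -0.8, -2.4]
finger_gap: 16.1
```

>>> move_arm(
  motion="-0.05 0.004 0 0 0 0;-0.1 0.009 0 0 0 0;-0.15 0.013 0 0 0 0;-0.2 0.017 0 0 0 0;-0.25 0.021 0 0 0 0;-0.3 0.026 0 0 0 0",
)

```text
time: 16.15
tool_pos: [572.5, 49.6, 65.0]
tcp_rot: [-90.0, -0.3, -5.0]
ft_force: [9.7, -0.7, -1.7]
finger_gap: 16.4
```

>>> move_arm(
  motion="-0.05 0.004 0 0 0 0;-0.1 0.009 0 0 0 0;-0.15 0.013 0 0 0 0;-0.2 0.017 0 0 0 0;-0.25 0.021 0 0 0 0;-0.3 0.026 0 0 0 0",
)

```text
time: 16.65
tool_pos: [569.4, 49.9, 64.9]
tcp_rot: [-90.0, -0.3, -5.0]
ft_force: [10.5, -0.9, -2.7]
finger_gap: 16.7
```

>>> move_arm(
  motion="-0.05 0.004 0 0 0 0;-0.1 0.009 0 0 0 0;-0.15 0.013 0 0 0 0;-0.2 0.017 0 0 0 0",
)

```text
time: 16.98
tool_pos: [567.5, 50.0, 65.0]
tcp_rot: [-90.0, -0.3, -5.0]
ft_force: [10.2, -0.7, -2.8]
finger_gap: 16.3
```

>>> move_arm(
  motion="-0.05 0.004 0 0 0 0;-0.1 0.009 0 0 0 0;-0.15 0.013 0 0 0 0",
)

```text
time: 17.23
tool_pos: [566.8, 50.1, 65.4]
tcp_rot: [-90.0, -0.4, -5.0]
ft_force: [14.4, -1.8, -2.2]
finger_gap: 15.9
```

>>> move_arm(
  motion="-0.05 0.004 0 0 0 0;-0.1 0.009 0 0 0 0;-0.1 0.009 0 0 0 0",
)

```text
time: 17.48
tool_pos: [566.8, 50.1, 65.9]
tcp_rot: [-89.9, -0.5, -5.0]
ft_force: [15.8, -1.3, -1.9]
finger_gap: 16.4
```

>>> move_arm(
  motion="-0.05 0.004 0 0 0 0;-0.1 0.009 0 0 0 0;-0.1 0.009 0 0 0 0",
)

```text
time: 17.73
tool_pos: [566.7, 50.1, 66.4]
tcp_rot: [-89.9, -0.6, -5.0]
ft_force: [18.8, -2.3, -4.3]
finger_gap: 15.8
```

>>> move_arm(
  motion="0.4 -0.034 -0.05 0 0 0;0.8 -0.068 -0.05 0 0 0;1.2 -0.103 -0.05 0 0 0;1.6 -0.137 -0.05 0 0 0;2 -0.171 -0.05 0 0 0;2.4 -0.206 -0.05 0 0 0;2.4 -0.206 -0.05 0 0 0",
)

```text
time: 18.32
tool_pos: [585.8, 48.4, 62.7]
tcp_rot: [-90.0, 0.0, -5.0]
ft_force: [1.3, -1.0, 0.4]
finger_gap: 16.0
```

>>> move_arm(
  motion="0.5 -0.043 0 0 0 0;1 -0.086 0 0 0 0;1.5 -0.128 0 0 0 0;2.3 -0.2 0 0 0 0;3.2 -0.27 0 0 0 0;4.2 -0.36 0 0 0 0;5 -0.43 0 0 0 0;5 -0.43 0 0 0 0",
)

```text
time: 18.98
tool_pos: [636.8, 44.0, 62.8]
tcp_rot: [-90.0, -0.0, -5.0]
ft_force: [0.3, -0.1, -1.8]
finger_gap: 16.0
```

Stop confirmed: x was unchanged at 566.8 over three steps while force rose from 10 to 18.8 N, after 22 mm of travel. The punch is withdrawn, so back to the mat.

>>> move_arm(
  motion="0 0 3 0 0 0;0 0 7 0 0 0;0 0 10 0 0 0;0 0 10 0 0 0",
)

```text
time: 19.32
tool_pos: [639.3, 44.3, 171.5]
tcp_rot: [-89.9, -0.6, -5.0]
ft_force: [1.2, 0.7, -0.1]
finger_gap: 15.9
```

>>> move_arm(
  motion="-0.5 -3 0 0 0 2;-1.3 -7 0 0 0 4;-2.2 -11 0 0 0 6;-3.1 -15 0 0 0 8;-4 -19 0 0 0 10;-5 -23 0 0 0 12;-6 -27 0 0 0 14;-7 -31 0 0 0 16;-8 -34 0 0 0 18;-8.3 -35.2 0 0 0 18.5",
)

```text
time: 20.15
tool_pos: [549.8, -312.2, 162.0]
tcp_rot: [-90.0, 0.2, 13.5]
ft_force: [0.8, 0.6, -2.4]
finger_gap: 16.1
```

>>> move_arm(
  motion="0 0 0 0 0 0;0 0 -3 0 0 0;0 0 -6 0 0 0;0 0 -9 0 0 0;0 0 -12 0 0 0;0 0 -13 0 0 0;0 0 -13 0 0 0;0 0 -13 0 0 0",
)

```text
time: 20.82
tool_pos: [552.1, -307.1, 32.9]
tcp_rot: [-89.9, 0.1, 13.6]
ft_force: [-0.6, 0.0, -1.5]
finger_gap: 16.3
```

Run:
```python
from tgt import *
to([553,-308,12],(-90,0,13.5))
```

```text
shift cm [ 0.086 -0.093 -2.086] rot [-0.04 -0.12 -0.07] F [-0.6  0.  -1.5] T [-0.04 -0.06 -0.04] pos [ 552.14 -307.07   32.86] [-89.93   0.11  13.57] 20.8167
```

>>> move_arm(
  motion="0 0 -0.8 0 0 0;0 0 -1.5 0 0 0;0 0 -2 0 0 0;0 0 -2.2 0 0 0;0 0 -2.2 0 0 0;0 0 -2.2 0 0 0",
)

```text
time: 21.32
tool_pos: [552.0, -307.8, 10.7]
tcp_rot: [-90.0, 0.1, 13.5]
ft_force: [-0.1, 0.0, -1.9]
finger_gap: 16.1
```

>>> move_arm(
  motion="0 0 -0.05 0 0 0;0 0 -0.1 0 0 0;0 0 -0.1 0 0 0",
)

```text
time: 21.57
tool_pos: [552.1, -307.9, 9.9]
tcp_rot: [-90.0, 0.1, 13.5]
ft_force: [0.3, 0.7, -1.6]
finger_gap: 16.1
```

>>> move_arm(
  motion="0 0 -0.05 0 0 0;0 0 -0.1 0 0 0;0 0 -0.1 0 0 0",
)

```text
time: 21.82
tool_pos: [552.1, -307.8, 8.8]
tcp_rot: [-90.0, 0.1, 13.5]
ft_force: [-0.1, -0.5, -1.4]
finger_gap: 16.1
```

>>> move_arm(
  motion="0 0 -0.05 0 0 0;0 0 -0.1 0 0 0;0 0 -0.1 0 0 0",
)

```text
time: 22.07
tool_pos: [552.2, -307.9, 8.7]
tcp_rot: [-90.0, 0.1, 13.5]
ft_force: [-4.5, 2.4, 6.6]
finger_gap: 16.2
```

>>> move_arm(
  motion="0 0 -0.05 0 0 0;0 0 -0.1 0 0 0;0 0 -0.1 0 0 0",
)

```text
time: 22.32
tool_pos: [552.2, -307.9, 8.7]
tcp_rot: [-90.0, 0.1, 13.5]
ft_force: [-8.3, 5.0, 15.7]
finger_gap: 15.8
```

Contact with the mat. I'll relieve the force, open, and lift clear.

>>> move_arm(
  motion="0 0 0.1 0 0 0;0 0 0.15 0 0 0;0 0 0.15 0 0 0",
)

```text
time: 22.57
tool_pos: [552.3, -308.0, 8.7]
tcp_rot: [-90.0, 0.0, 13.5]
ft_force: [-2.0, 0.4, 4.8]
finger_gap: 16.0
```

>>> move_arm(
  motion="0 0 0 0 0 0;0 0 0 0 0 0;0 0 0 0 0 0;0 0 0 0 0 0;0 0 0 0 0 0;0 0 0 0 0 0",
  fingers=4.5,
)

```text
time: 23.07
tool_pos: [552.0, -307.7, 8.0]
tcp_rot: [-90.0, 0.1, 13.5]
ft_force: [0.5, -0.4, 0.3]
finger_gap: 45.3
```

>>> move_arm(
  motion="0 0 0.5 0 0 0;0 0 2 0 0 0;0 0 5 0 0 0;0 0 9 0 0 0;0 0 13 0 0 0;0 0 17 0 0 0;0 0 17 0 0 0;0 0 17 0 0 0",
)

```text
time: 23.73
tool_pos: [554.4, -309.3, 184.5]
tcp_rot: [-90.4, -0.3, 13.5]
ft_force: [-0.6, 0.4, 0.1]
finger_gap: 44.8
```

Run:
```python
from h import *
s=snap('wrist','w9.png');u=snap('side','side9.png');e=readout.sense();print(e['tool_pos'],e['finger_gap'],e['ft_force'],e['time'])
m=proj(u,[487,56,70])[0].astype(int);c=u['image'][m[1]-45:m[1]+45,m[0]-45:m[0]+45]
cv2.imwrite('pics/c9.png',np.hstack([cv2.resize(s['image'],(480,360)),cv2.resize(c,(320,360),interpolation=cv2.INTER_CUBIC)]))
```

```text
[ 551.99899776 -307.73511937  178.89641494] 45.28416027607452 [-0.66862922  1.45216946 -0.4016336 ] 23.8333
```

View pics/c9.png

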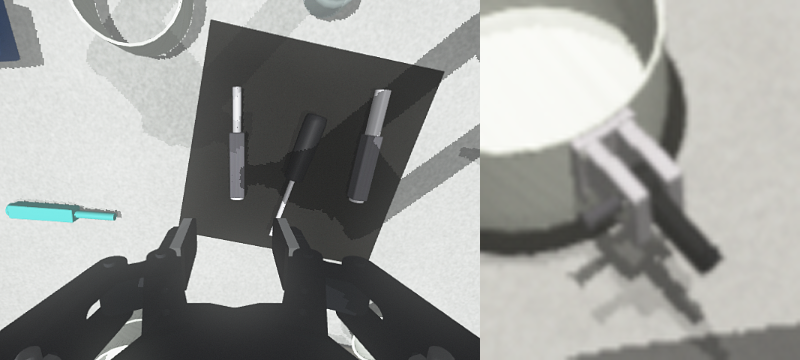

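The punch lies flat on the mat at (237,150), with the screwdriver and thick drift where they were. In the side crop a thin shadow shows at (590,280), on the robot side of the lug, which looks like the driven pin.

```bash
python3 -c "
from h import *
print(r.hand_in())"
```

```text
the job is handed in; nothing more can be done
None
```

I drove the stuck pin back until it came up against its stop, laid the punch back on the mat, and handed the job in. `hand_in` gives no verdict.

- **Finding the bore:** A close wrist picture of the bush put the bore near A ≈ 95–100°. The nose slid in there with no contact on the face, so I did not need to search by feel.
- **Driving the pin:** Its tail was about 10 mm inside the mouth. It moved about 22 mm at a steady 10 N, at 6 mm/s. At the stop, the x reading held at 566.8 mm while the measured force rose to 18.8 N, under the 30 N limit, and then I withdrew the punch.
- **Returning the punch:** I lowered it until it touched the mat, peaking at about 16 N vertical force (about 18 N in all), eased off, opened the fingers and lifted clear. It had taken 23.8 s of the 67 s allowed just before hand-in.

**Last checks:** The final wrist picture shows the punch flat on the mat close to where it started. The screwdriver and thick drift look unmoved, and the gripper was clear of everything. I did not compare the other bystanders in a final picture. The pin's end position rests on the force and travel readings. The only picture evidence is a thin shadow on the robot's side of the lug, which looks like the driven pin.

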